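# Lay out the yard-tap parts in assembly order

### The job

Lay out the yard-tap parts on the cork pads between the steel riser stub and the black hose tail, one to each pad, centred and upright: the grey valve on the middle pad, lying in line with the row, the green elbow between the valve and the riser stub, and the red lid, open side up, between the valve and the hose tail. Stand the brass union upright in the middle of the lid. Leave the socket wrench where it lies.

Things in the scene. Friction and masses are not known exactly. Their poses are not given: they have to be found in the camera images.
- valve_mid (a point): grey PVC tap valve with a black bar handle on top, lying ready with its pipe axis level: 80 mm long (its x axis is the pipe axis), 42 mm across its round ends, the square middle 38 mm wide and 38 mm long, 42 mm high; the handle (72 x 13 mm, along the pipe) tops out at 63 mm. Point on its middle 31 mm above its underside, z up. Easy to grip across the square middle (fingers closing along its y). About 0.16 kg
- elbow_mid (a point): green plastic pipe elbow, standing on one of its two open ends (40 to 42 mm across) with the other arm sticking out level towards its own x axis, to 46 mm from the upright arm's centre line; 66 mm tall overall, the level arm spans heights 24 to 66 mm. Point on the centre line of the upright arm, 32.5 mm above its foot, z up. Grip with the fingers closing along its y (across the level arm), 40 mm wide. About 0.09 kg
- lid_mid (a point): red plastic jerrycan lid lying upside down like a little dish, open side up: 60 to 62 mm across the ribbed rim, 18 mm high, wall 4 mm, floor 4 mm thick, inside 52 mm across. Point at its centre, 9 mm above its underside, z up. About 0.05 kg
- union_mid (a point): brass hose union standing upright: round, 56 mm tall, foot 28 mm across (up to height 14 mm), waist 20 mm, upper collar 30 mm across from height 36 mm to the top. Point on its axis 28 mm above its foot, z up. Gripped by the upper collar (about 44 mm above the foot) the fingers stay clear of the lid's rim when it is set into the lid. About 0.15 kg
- pad_a: cork disc, 74 mm across and 3 mm thick, fixed on the plywood board; one end pad of the row, the one at the -y end (the robot's right). Origin at the centre of its underside, which lies 12 mm above the bench; its top face is 3 mm above that. Its y axis runs along the row of pads. The three pads look alike, 105 mm apart in a straight line, and the row may lie slightly askew
- pad_b: cork disc, 74 mm across and 3 mm thick, fixed on the plywood board; the middle pad of the row. Origin at the centre of its underside, which lies 12 mm above the bench; its top face is 3 mm above that. Its y axis runs along the row of pads. The three pads look alike, 105 mm apart in a straight line, and the row may lie slightly askew
- pad_c: cork disc, 74 mm across and 3 mm thick, fixed on the plywood board; the other end pad of the row, the one at the +y end (the robot's left). Origin at the centre of its underside, which lies 12 mm above the bench; its top face is 3 mm above that. Its y axis runs along the row of pads. The three pads look alike, 105 mm apart in a straight line, and the row may lie slightly askew
- stub: steel riser stub: plain upright pipe, 27 mm across, on a 60 mm round flange, 70 mm tall, fixed on the plywood board beyond one end of the row of pads (either end), 105 mm from the nearest pad. Origin at the centre of its underside, 12 mm above the bench
- tail: black plastic hose tail: upright ribbed barb, about 31 mm across, on a 54 mm round base, 62 mm tall, fixed on the plywood board beyond the other end of the row, 105 mm from the nearest pad. Origin at the centre of its underside, 12 mm above the bench
- wrench_mid (a point): steel socket wrench, loose, 190 mm long and up to 32 mm wide and 32 mm high, lying on the bench among the parts; to be left alone. Point near the middle of its length, 11 mm above the bench; its x axis runs along it towards the head
Things that resemble listed ones, but are neither listed nor needed, are in the scene too. There is more than one size of the part that bears union_mid; the job needs the largest. Of the things that look like the part that bears elbow_mid, take the one that is farthest to the robot's right at the start.

How it is judged:
By the outcome, as a careful person would: the job done as asked, in the order asked, and still so for the second after the job is handed in, with the robot touching nothing.
It also fails if it takes over 112 s, if anything falls off the work surface, if the arm or the gripper's body presses on something with over 40 N, if the wrist force passes 120 N, or if a joint passes its speed limit or range.

### The arm

A 7-joint arm with a two-finger parallel gripper is mounted at the origin on the work surface. World frame = base frame: x ahead of the robot, y to its left, z up, the work surface at z = 0. Lengths are in mm, angles in rad, forces in N, time in s.
With the tool pointing down it reaches from about 400 to 925 mm from the base axis. Payload 4.1 kg.
Tool frame: the origin (TCP) lies midway between the tips of the shut fingers; the grasp point (between the pads) lies robot.hold_point_z behind it (robot.hold_point_z is the distance from the TCP to the grasp point, in mm); z points along the fingers, y is the direction in which the jaws open and shut (so a half turn about z gives the same grasp; the last joint's range is limited). The gripper opens to 85 mm and grips with 20 to 120 N. Pads are 22 mm wide; open, the fingers measure 114 mm over their backs; the gripper's body (76 mm by 85 mm) begins 54 mm behind the grasp point. The pads swing forward as they close: fully open they stand 13 mm farther back than shut.
Start: joints at [-1.406, 0.398, 0.045, 1.537, -0.019, 1.207, -0.051], TCP at [169.465, 627.555, 231.347] pointing down, gripper open.
Joint ranges: [-2.82, 2.82], [-0.49, 2.23], [-1.37, 1.46], [0, 2.46], [-1.36, 4.5], [0.23, 2], [-2.94, 2.94]. Speed limits (rad/s): [2.57, 2.57, 3.14, 3.14, 3.14, 3.14, 3.14].

### API

Orientations are given as a rotation vector (axis times angle).
In Python, from cell import robot gives the robot as it stands.
- The arm moves only by the shell command python3 -m crank 'ROWS'. ROWS is JSON, one flat list of numbers, 5 for each row, row after row: the shift along the tool's x, y, z in units of 40 mm (1.0 is 40 mm), then the turn about the tool's z in units of 5 degrees (1.0 is 5 degrees), then the opening in per cent of the stroke, from 0 (shut) to 100 (fully open). A call has 1 to 12 rows; each row shifts and turns the commanded pose from where the row before left it, along the tool's axes as they then stand; what a row does not reach is not made up. A row lasts 1/12 s, in which the tool goes at most 41.7 mm and 7.16 degrees, less where a joint would pass 70% of its speed; a pose out of reach is approached as far as the arm can. A call is refused whole if a number of a shift passes 1 or a number of a turn 1, either way. A call with a gripper value outside its range is refused whole. The fingers move at their own pace and stop on an object; the grip force is fixed at half the most. Time passes only in rows, so rows that do not move let the fingers close. It gives the time, the measured TCP pose, the force and the opening at its end, in the units of the state.
- robot.sense(): the state, without advancing time (a new reading comes with each control period).
- robot.read_camera(name): name is "side" or "top"; returns the picture (384x512x3 uint8, blue, green, red); there is no depth.
- robot.get_calibration(name): a dict with "camera_matrix" (3x3 intrinsics, pixels), "D" ([k1, k2, p1, p2, k3] as OpenCV has them; the pictures are not rectified), "world_to_cam" (4x4, takes a point from world to camera coordinates). Camera axes: x right, y down, z forward; pixel columns grow to the right and rows downward; lengths in mm; the calibration is good to about 2 mm. A picture is of the moment at which its call begins. get_calibration takes no time and is no camera call.
- robot.hand_in(): hands the job in, once; it reports no verdict.
Trained networks look in the newest picture that a camera, given by its name, has taken for a name from the list of things; names that differ only in an ending like _2 or _b are one class to them, and where a whole thing is asked for, a point or a joint stands for the part that bears it (a point fixed in the world has none). Each returns a list of dicts, best first, with "p" (0 to 1); they miss things now and then, are a little off and sometimes report something else, mostly with a low value. They report only what shows in the picture. A call takes as long as a camera call. They do not tell look-alikes from the thing itself.
- robot.look_for(camera, target): "rect" ([left, top, right, bottom] in pixels, round what is visible of it).
The state is a dict: "clock": time; "q": joint angles; "joint_velocities": joint speeds; "tau": joint torques, N m; "eef_pos": TCP position; "orientation": TCP orientation; "contact_force": force on the tool from outside, world axes, zero at the start; "wrist_torque": the same for the moment, N m; "gripper_width": finger opening in mm.
Only numpy, scipy, OpenCV 4.12 (cv2) and the standard library are available. Lean on these libraries where they do the work, as an engineer would, in place of code of your own. Each camera call takes 0.05 s, during which the arm holds its last target. There are 200 camera calls.

## Working session

There is one attempt and no reset: what is moved stays moved. The work goes in short steps, Python scripts to look and compute and a shell command to move; the robot and the scene stay as the last step left them, time stands still between calls to the robot, and variables do not carry over. Pictures are saved under pics/ and viewed, about 12 in all and at most 16, crops included, and the job is handed in when it is done.

```bash
ls; mkdir -p pics; python3 - <<'E'
from cell import robot
import cv2
s=robot.sense();print(s, robot.hold_point_z)
for c in("top","side"):
    cv2.imwrite(f"pics/{c}0.png",robot.read_camera(c))
    k=robot.get_calibration(c);print(c,k)
    for t in["valve_mid","elbow_mid","lid_mid","union_mid","pad_a","stub","tail","wrench_mid"]:
        print(t,[([round(v) for v in d["rect"]],round(d["p"],2)) for d in robot.look_for(c,t)])
E
```

```text
pics
{'clock': 0.0, 'q': array([-1.40597998,  0.39919398,  0.04503861,  1.53785777, -0.01867512,
        1.20693489, -0.05065566]), 'joint_velocities': array([-2.58272482e-04, -3.15174481e-04,  3.14125449e-05,  7.41345901e-04,
       -8.35891448e-04,  1.53081104e-03,  1.54078626e-03]), 'tau': array([ 6.26074075e-05, -4.75124502e+01,  1.36474740e+00, -2.54214638e+01,
        1.15200528e-02,  9.20919701e-03, -9.13268991e-06]), 'eef_pos': array([169.3221377 , 626.90081248, 230.27220398]), 'orientation': array([-4.12936625e-01, -3.11423455e+00,  3.09526649e-03]), 'contact_force': array([ 0.56669486,  0.08478268, -0.43330401]), 'wrist_torque': array([-0.01268591, -0.00208779, -0.01267314]), 'gripper_width': 85.65464159732338} 18.700000000000003
top {'camera_matrix': array([[367.67431331,   0.        , 261.27826931],
       [  0.        , 367.67431331, 188.26319222],
       [  0.        ,   0.        ,   1.        ]]), 'D': array([-0.10866919,  0.        ,  0.        ,  0.        ,  0.        ]), 'world_to_cam': array([[ 2.63981323e-02, -9.99585549e-01, -1.14833957e-02,
         4.58953889
[... 1189 characters left out ...]
01,  6.06482503e-01, -5.02452933e-01,
         8.69845714e+02],
       [ 0.00000000e+00,  0.00000000e+00,  0.00000000e+00,
         1.00000000e+00]])}
valve_mid [([388, 228, 412, 274], 0.6), ([253, 132, 270, 155], 0.39), ([342, 178, 369, 193], 0.38)]
elbow_mid [([210, 169, 236, 194], 0.72), ([158, 136, 181, 157], 0.61), ([136, 181, 140, 193], 0.39)]
lid_mid [([193, 156, 213, 167], 0.67)]
union_mid [([309, 207, 322, 236], 0.52), ([297, 230, 312, 254], 0.51), ([340, 210, 346, 226], 0.43)]
pad_a [([282, 159, 305, 166], 0.7), ([341, 178, 368, 193], 0.6)]
stub [([379, 169, 403, 205], 0.93), ([238, 194, 294, 234], 0.23)]
tail [([256, 134, 271, 156], 0.83)]
wrench_mid [([239, 195, 295, 233], 0.78)]
```

```bash
python3 - <<'E'
import cv2
a=cv2.imread("pics/top0.png")[85:295,110:410]; cv2.imwrite("pics/top0c.png",cv2.resize(a,(780,546),interpolation=cv2.INTER_CUBIC))
a=cv2.imread("pics/side0.png")[110:290,140:430]; cv2.imwrite("pics/side0c.png",cv2.resize(a,(783,486),interpolation=cv2.INTER_CUBIC))
E
```

```text
(no output)
```

View pics/top0c.png

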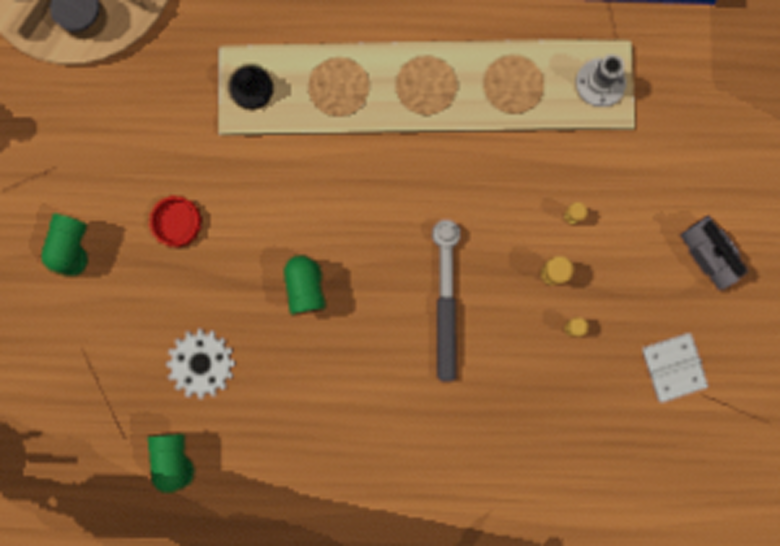

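View pics/side0c.png

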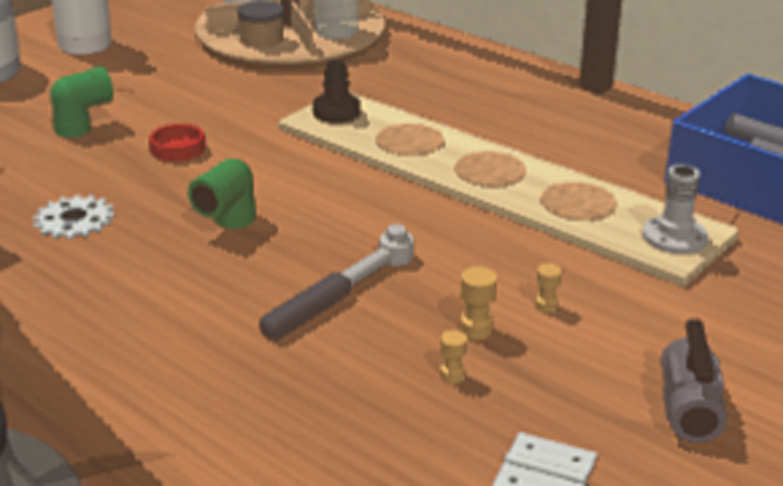

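The top view (crop scale 2.6, offset 110,85) shows the stub at the −y end (crop 602,80) and the tail at the +y end (250,87), with the pads at crop x≈339, 427 and 514. The rightmost elbow is at crop (304,285), the lid at (176,222), the big union at (559,270), the valve at (714,253) and the wrench at (447,300). So the elbow goes on pad_a, the valve on pad_b and the lid plus union on pad_c.

```bash
cat > h.py <<'E'
import cv2,numpy as np
from cell import robot
from scipy.optimize import least_squares
CAL={c:robot.get_calibration(c) for c in("top","side")}
def proj(c,P):
    k=CAL[c];T=k["world_to_cam"]
    return cv2.projectPoints(np.float64(P).reshape(-1,1,3),cv2.Rodrigues(T[:3,:3])[0],T[:3,3],k["camera_matrix"],k["D"])[0][:,0]
def back(c,uv,z):
    k=CAL[c];T=k["world_to_cam"];R=T[:3,:3]
    n=cv2.undistortPoints(np.float64(uv).reshape(-1,1,2),k["camera_matrix"],k["D"])[:,0]
    d=np.c_[n,np.ones(len(n))]@R;o=-R.T@T[:3,3]
    return o+d*((z-o[2])/d[:,2])[:,None]
def cyl(r,a,b,ax='z',off=(0,0,0)):
    t=np.linspace(0,2*np.pi,24,endpoint=False);C=[]
    for h in(a,b):
        p=[r*np.cos(t),r*np.sin(t),h+0*t]
        C.append(np.c_[tuple(p if ax=='z' else (p[2],p[0],p[1]))])
    return np.vstack(C)+off
def box(x,y,a,b):return np.array([[i*x/2,j*y/2,k] for i in(-1,1) for j in(-1,1) for k in(a,b)])
# hulls with z from underside
M={"elbow":[cyl(20.5,0,40),cyl(20.5,0,46,'x',(0,0,45)),cyl(20.5,-1,1,'z',(0,0,50)),cyl(14,-14,0,'x',(0,0,45))],
"lid":[cyl(30.5,0,18)],"union":[cyl(14,0,14),cyl(10,14,36),cyl(15,36,56)],
"valve":[cyl(21,-40,40,'x',(0,0,21)),box(38,38,0,42),box(72,13,50,63),cyl(6,40,52)],"pad":[cyl(37,2.9,3)]}
def place(P,x,y,z,a):
    c,s=np.cos(a),np.sin(a);return P@np.array([[c,s,0],[-s,c,0],[0,0,1]])+[x,y,z]
def moments(m,yaw):
    o=cv2.moments(m,True)
    v=[o["m10"]/o["m00"],o["m01"]/o["m00"]]
    if yaw:v+=[o["mu20"]/o["m00"]/5,o["mu11"]/o["m00"]/5,o["mu02"]/o["m00"]/5]
    return np.array(v)
S=8
def render(name,c,x,y,z,a):
    m=np.zeros((384*S//2,512*S//2),np.uint8) if 0 else np.zeros((384*S,512*S),np.uint8)
    for P in M[name]:
        h=cv2.convexHull(np.float32(proj(c,place(P,x,y,z,a))));cv2.fillConvexPoly(m,np.int32(np.round((h+.5)*S)),1)
    return m
def mom_model(name,c,x,y,z,a,yaw):
    o=moments(render(name,c,x,y,z,a),False) if 0 else None
    m=render(name,c,x,y,z,a);r=cv2.boundingRect(cv2.findNonZero(m))
    mm=cv2.moments(m[r[1]:r[1]+r[3],r[0]:r[0]+r[2]],True);A=mm["m00"]
    v=[(mm["m10"]/A+r[0])/S-.5,(mm["m01"]/A+r[1])/S-.5]
    if yaw:v+=[mm["mu20"]/A/S**2/5,mm["mu11"]/A/S**2/5,mm["mu02"]/A/S**2/5]
    return np.array(v)
def fit(name,masks,x0,z,yaw=False):
    obs={c:moments(m,yaw) for c,m in masks.items()}
    f=lambda p:np.concatenate([mom_model(name,c,p[0],p[1],z,p[2]/50 if yaw else 0,yaw)-obs[c] for c in obs])
    p0=[x0[0],x0[1]]+([x0[2]*50] if yaw else [])
    r=least_squares(f,p0,diff_step=1e-2,method='lm') if yaw else least_squares(f,p0,diff_step=1e-2)
    p=list(r.x)
    if yaw:p[2]/=50
    return np.round(p,3),np.round(r.fun,2)
def colmask(img,kind):
    H,s,V=cv2.split(cv2.cvtColor(img,cv2.COLOR_BGR2HSV).astype(int))
    return np.uint8({"elbow":(H>45)&(H<85)&(s>90),"lid":((H<5)|(H>174))&(s>150)&(V>60),
      "union":(H>=18)&(H<30)&(s>90)&(V>70),"valve":(s<75)&(V<170),"pad":(s>85)&(V>90)}[kind])
def blob(m,uv,R=30):
    n,L,st,ce=cv2.connectedComponentsWithStats(m)
    d=[np.hypot(*(ce[i]-uv))+(1e3 if st[i,4]<25 else 0) for i in range(1,n)]
    i=1+int(np.argmin(d));return np.uint8(L==i),st[i],ce[i]
E
python3 - <<'E'
from h import *
I={c:cv2.imread(f"pics/{c}0.png") for c in CAL}
hsv=cv2.cvtColor(I["top"],cv2.COLOR_BGR2HSV)
for n,(x,y) in dict(valve=(384,182),board=(257,117),pad=(274,117),union=(325,189),wood=(270,150),vshadow=(374,188)).items():print(n,hsv[y,x],hsv[y+2,x+1])
g={"elbow":((227,195),(223,182)),"lid":((178,170),(205,162)),"union":((325,189),(316,222)),"valve":((384,182),(397,253))}
for k,(t,s) in g.items():
    ms={}
    for c,uv in(("top",t),("side",s)):
        m,st,ce=blob(colmask(I[c],k),np.array(uv));ms[c]=m;print(k,c,st,ce.round(1))
    x0=back("top",t,20)[0]
    a0={"elbow":-2.9,"valve":-1}.get(k,0)
    if k=="elbow":
        x0=[*x0[:2],-3.0]
    if k=="valve":x0=[*x0[:2],0.55]
    for cs in(["top"],["side"],["top","side"]):
        try:print(cs,*fit(k,{c:ms[c] for c in cs},x0,0,k in("elbow","valve")))
        except Exception as e:print(e)
for uv in[(274,117.5),(240.4,118),(307.5,117.5)]:
    m,st,ce=blob(colmask(I["top"],"pad"),np.array(uv));print("pad",st,ce,back("top",ce,15)[0])
for k,p in dict(stub=(341.5,117),tail=(206,118)).items():print(k,back("top",p,14)[0])
E
```

```text
valve [168  18  72] [175  16  95]
board [ 20  94 187] [ 21  88 188]
pad [ 15 133 167] [ 15 135 160]
union [ 20 166 187] [ 20 167 188]
wood [ 14 162 161] [ 14 164 159]
vshadow [ 14 165 156] [ 14 165 158]
elbow top [219 184  16  22 260] [226.3 194.2]
elbow side [210 169  24  25 317] [224.7 180.5]
['top'] [445.86  163.771  -2.946] [-0.06 -0.01  0.43  0.1   1.17]
['side'] [451.075 166.608  -2.54 ] [ 0.01  0.01 -0.16 -1.4  -0.23]
['top', 'side'] [448.306 165.638  -2.661] [ 0.66 -1.2   1.16  1.31  0.49 -1.12  0.51  0.78 -1.46 -0.42]
lid top [168 161  19  19 289] [177.  169.9]
lid side [196 156  19  13 212] [205.2 162. ]
['top'] [505.982 320.303] [-0.02  0.  ]
['side'] [507.218 318.125] [ 0.   -0.01]
['top', 'side'] [506.81  319.345] [ 0.29 -0.26 -0.38 -0.11]
union top [318 184  12  10  96] [323.8 188.7]
union side [312 210  11   5  32] [317.5 211.6]
['top'] [ 455.97  -129.536] [0. 0.]
['side'] [ 490.122 -107.269] [ 0. -0.]
['top', 'side'] [ 467.824 -122.446] [-2.33 -3.99 -0.67  6.32]
valve top [372 168  25  28 361] [384.4 181.7]
valve side [385 235  24  39 512] [395.5 254. ]
['top'] [ 483.907 -317.465    0.605] [ 0.03  0.01  0.7  -0.07  0.69]
['side'] [ 483.255 -316.386    0.742] [-0.07 -2.14  0.39  0.86  9.19]
['top', 'side'] [ 483.785 -316.815    0.67 ] [-0.18  0.06  1.26  0.18  0.37  0.22 -2.02 -0.69 -0.49  9.47]
pad [     0     28    512    356 141735] [267.98655237 214.28866547] [376.17808348  35.40588148  15.        ]
pad [     0     28    512    356 141735] [267.98655237 214.28866547] [376.17808348  35.40588148  15.        ]
pad [     0     28    512    356 141735] [267.98655237 214.28866547] [376.17808348  35.40588148  15.        ]
stub [ 685.04842855 -187.15318464   14.        ]
tail [671.44884367 236.62827554  14.        ]
```

```bash
python3 - <<'E'
from h import *
I={c:cv2.imread(f"pics/{c}0.png") for c in CAL}
for c,pts in dict(top=[(274,117.5),(240.4,118),(307.5,117.5)],side=[(292,162),(321,172),(354,185)]).items():
    H,s,V=cv2.split(cv2.cvtColor(I[c],cv2.COLOR_BGR2HSV).astype(int))
    m=np.uint8((H<18)&(s>104)); m=cv2.morphologyEx(m,cv2.MORPH_OPEN,np.ones((3,3)))
    for uv in pts:
        b,st,ce=blob(m,np.array(uv)); print("pad",c,st,ce.round(1),back(c,ce,15)[0].round(1))
ms={}
for c,uv in dict(top=(325,189),side=(316,221)).items():
    H,s,V=cv2.split(cv2.cvtColor(I[c],cv2.COLOR_BGR2HSV).astype(int))
    m=np.uint8((H>=17)&(H<32)&(s>80)); w=np.zeros_like(m); w[uv[1]-17:uv[1]+17,uv[0]-12:uv[0]+12]=1
    ms[c]=cv2.morphologyEx(m*w,cv2.MORPH_CLOSE,np.ones((3,3)))
    b,st,ce=blob(ms[c],np.array(uv));ms[c]=b;print(st,ce)
for cs in(["top"],["side"],["top","side"]):print(cs,*fit("union",{c:ms[c] for c in cs},(465,-125),0))
# robot check: where does the model overlap
s=robot.sense();R=cv2.Rodrigues(s["orientation"])[0];print(s["eef_pos"],R.round(3))
E
```

```text
pad top [262 107  24  22 415] [273.4 117.5] [677.1  25.7  15. ]
pad top [229 107  23  23 412] [239.8 118.1] [672.7 130.4  15. ]
pad top [296 107  23  22 405] [307.1 117.2] [680.7 -79.2  15. ]
pad side [280 156  24  11 224] [291.4 161.1] [671.  125.2  15. ]
pad side [309 166  26  13 264] [321.3 172.1] [674.8  20.1  15. ]
pad side [341 178  27  13 292] [353.8 184. ] [679.3 -83.8  15. ]
[318 184  12  11 103] [323.66990291 188.82524272]
[304 209  20  29 310] [315.2516129  223.14193548]
['top'] [ 455.633 -129.038] [ 0. -0.]
['side'] [ 448.706 -132.761] [-0. -0.]
['top', 'side'] [ 453.027 -130.172] [ 0.38  0.87  0.26 -1.25]
[169.48298097 627.54225725 231.36101051] [[-0.965  0.261  0.   ]
 [ 0.261  0.965  0.   ]
 [-0.     0.    -1.   ]]
```

```bash
cat >> h.py <<'E'
def go(x,y,z,xang):
    "turn units first, then shift units in the tool axes after the turn"
    s=robot.sense();R=cv2.Rodrigues(s["orientation"])[0];p=s["eef_pos"]
    a=np.degrees(np.arctan2(R[1,0],R[0,0]));t=(a-xang+180)%360-180
    b=np.radians(xang);d=np.array([x,y,z])-p
    X=np.array([np.cos(b),np.sin(b)]);Y=np.array([np.sin(b),-np.cos(b)])
    print("t",round(s["clock"],2),"pos",p.round(1),"xang",round(a,1),"tilt",(R[:2,2]*1000).round(1),"q",s["q"].round(2),"w",round(s["gripper_width"],1))
    print("turn units",round(t/5,2),"shift units after turn",(np.r_[d[:2]@X,d[:2]@Y,-d[2]]/40).round(2))
E
python3 -m crank '[-0.78,-0.54,0,0,100, -0.78,-0.54,0,0,100, -0.78,-0.54,0,0,100, -0.78,-0.54,0,0,100, -0.78,-0.54,0,0,100, -0.78,-0.54,0,0,100, -0.78,-0.54,0,0,100, -0.78,-0.54,0,0,100, -0.78,-0.54,0,0,100, -0.78,-0.54,0,0,100, -0.78,-0.54,0,0,100, -0.78,-0.54,0,0,100]'
python3 -c "
from h import *
go(484,-317,200,34.7)"
```

```text
clock: 1.9
eef_pos: [464.3, 278.2, 231.7]
orientation: [0.413, 3.114, 0.001]
contact_force: [0.7, 0.4, -0.2]
gripper_width: 85.2
t 1.9 pos [464.3 278.2 231.7] xang 164.9 tilt [0.6 0.8] q [-0.86  0.21  0.28  1.8  -0.06  1.14  0.75] w 85.2
turn units 26.04 shift units after turn [-8.07 12.51  0.79]
```

```bash
python3 -m crank '[0,0,0,1,100, 0,0,0,1,100, 0,0,0,1,100, 0,0,0,1,100, 0,0,0,1,100, 0,0,0,1,100, 0,0,0,1,100, 0,0,0,1,100, 0,0,0,1,100, 0,0,0,1,100, 0,0,0,1,100, 0,0,0,1,100]' | tail -1
python3 -m crank '[0,0,0,1,100, 0,0,0,1,100, 0,0,0,1,100, 0,0,0,1,100, 0,0,0,1,100, 0,0,0,1,100, 0,0,0,1,100, 0,0,0,1,100, 0,0,0,1,100, 0,0,0,1,100, 0,0,0,1,100, 0,0,0,1,100]' | tail -1
python3 -c "
from h import *
go(484,-317,200,34.7)"
```

```text
gripper_width: 85.4
gripper_width: 85.3
t 3.9 pos [463.3 279.8 231.4] xang 44.6 tilt [0.2 0.4] q [-1.1   0.23  0.56  1.81 -0.14  1.14 -1.28] w 85.3
turn units 1.99 shift units after turn [-8.07 12.56  0.79]
```

```bash
python3 -m crank '[0,0,0,1,100, 0,0,0,1,100, -0.5,0.8,0,0,100, -0.5,0.8,0,0,100, -0.5,0.8,0,0,100, -0.5,0.8,0,0,100, -0.5,0.8,0,0,100, -0.5,0.8,0,0,100, -0.5,0.8,0,0,100, -0.5,0.8,0,0,100, -0.5,0.8,0,0,100, -0.5,0.8,0,0,100]' | tail -1
python3 -m crank '[-0.5,0.8,0.1,0,100, -0.5,0.8,0.1,0,100, -0.5,0.8,0.1,0,100, -0.5,0.8,0.1,0,100, -0.5,0.8,0.1,0,100, -0.5,0.5,0.1,0,100, 0,0,0,0,100]' | tail -1
python3 - <<'E'
from h import *
go(484,-317,60,34.7)
for c in("top","side"):
    cv2.imwrite(f"pics/{c}1.png",robot.read_camera(c))
a=cv2.imread("pics/top1.png")[100:260,300:460];b=cv2.imread("pics/side1.png")[130:300,310:480]
cv2.imwrite("pics/v1.png",np.hstack([cv2.resize(a,(400,400),interpolation=2),cv2.resize(b,(400,400),interpolation=2)]))
E
```

```text
gripper_width: 85.4
gripper_width: 85.2
t 5.48 pos [ 483.5 -320.8  207.2] xang 34.3 tilt [-2.  -5.3] q [-0.16  0.41  0.87  1.76 -0.34  1.13 -0.15] w 85.2
turn units -0.07 shift units after turn [ 0.07 -0.07  3.68]
```

View pics/v1.png

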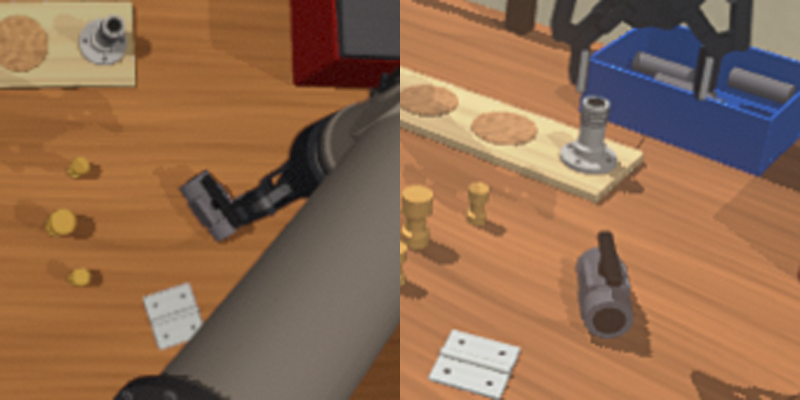

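```bash
python3 -m crank '[0.07,-0.07,0.9,0,100, 0,0,0.9,0,100, 0,0,0.9,0,100, 0,0,0.8,0,100, 0,0,0.6,0,100, 0,0,0.4,0,100, 0,0,0.2,0,100, 0,0,0.12,0,100, 0,0,0,0,100, 0,0,0,0,100]'
python3 - <<'E'
from h import *
go(484,-317,10,34.7)
b=robot.read_camera("side")[200:290,340:450]
cv2.imwrite("pics/v2.png",cv2.resize(b,(550,450),interpolation=2))
E
```

```text
clock: 6.42
eef_pos: [488.6, -309.4, 15.5]
orientation: [2.996, 0.943, 0.002]
contact_force: [0.8, -0.6, -0.5]
gripper_width: 85.5
t 6.42 pos [ 488.6 -309.4   15.5] xang 34.9 tilt [ 1.7 -0.4] q [-0.02  0.64  0.69  1.91 -0.56  0.79  0.01] w 85.5
turn units 0.05 shift units after turn [-0.2   0.09  0.14]
```

View pics/v2.png

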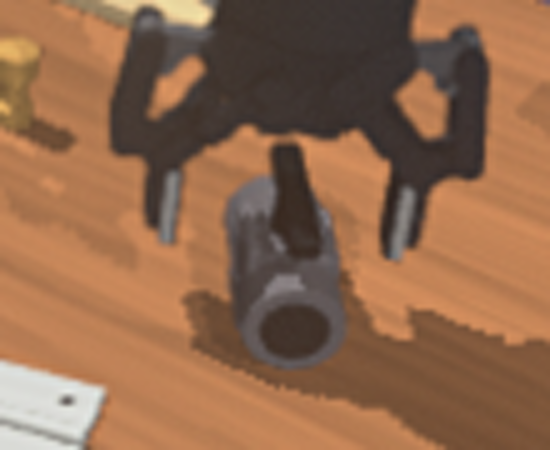

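The fingers straddle the valve (crop 285,260), roughly centred on it. I'll make a small correction and close.

```bash
python3 -m crank '[-0.2,0.09,0.12,0,100, 0,0,0,0,100, 0,0,0,0,0, 0,0,0,0,0, 0,0,0,0,0, 0,0,0,0,0, 0,0,0,0,0, 0,0,0,0,0, 0,0,0,0,0]'
python3 -c "
from h import *
go(484,-317,10,34.7)"
python3 -m crank '[0,0,-0.3,0,0, 0,0,-0.8,0,0, 0,0,-0.9,0,0, 0,0,-1,0,0, 0,0,-0.8,0,0, 0,0,0,0,0, 0,0,0,0,0]'
python3 -c "
from h import *
go(676,23,150,92.2)"
```

```text
clock: 7.22
eef_pos: [483.5, -317.2, 10.0]
orientation: [2.997, 0.942, 0.001]
contact_force: [0.2, 0.0, 2.7]
gripper_width: 37.4
t 7.22 pos [ 483.5 -317.2   10. ] xang 34.9 tilt [ 0.7 -0.2] q [-0.    0.65  0.68  1.91 -0.57  0.78  0.03] w 37.4
turn units 0.04 shift units after turn [ 0.01  0.   -0.  ]
clock: 7.8
eef_pos: [483.9, -317.6, 163.9]
orientation: [2.995, 0.941, 0.005]
contact_force: [0.4, 0.6, -2.2]
gripper_width: 37.0
t 7.8 pos [ 483.9 -317.6  163.9] xang 34.9 tilt [ 3.9 -1. ] q [-0.13  0.45  0.84  1.81 -0.39  1.05 -0.11] w 37.0
turn units -11.46 shift units after turn [8.33 5.13 0.35]
```

```bash
python3 -m crank '[0,0,0,-1,0, 0,0,0,-1,0, 0,0,0,-1,0, 0,0,0,-1,0, 0,0,0,-1,0, 0,0,0,-1,0, 0,0,0,-1,0, 0,0,0,-1,0, 0,0,0,-1,0, 0,0,0,-1,0, 0,0,0,-1,0, 0,0,0,-0.46,0]' | tail -1
python3 -m crank '[0.8,0.5,0,0,0, 0.8,0.5,0,0,0, 0.8,0.5,0,0,0, 0.8,0.5,0,0,0, 0.8,0.5,0,0,0, 0.8,0.5,0,0,0, 0.8,0.5,0,0,0, 0.8,0.5,0,0,0, 0.8,0.5,0,0,0, 0.8,0.5,0,0,0, 0.33,0.13,0,0,0, 0,0,0,0,0]' | tail -1
python3 -m crank '[0,0,0,0,0, 0,0,0,0,0]' | tail -1
python3 - <<'E'
from h import *
go(676,23,27,92.2)
for c in("top","side"):
    cv2.imwrite(f"pics/{c}2.png",robot.read_camera(c))
a=cv2.imread("pics/top2.png")[80:180,200:350];b=cv2.imread("pics/side2.png")[90:230,250:420]
cv2.imwrite("pics/v3.png",np.hstack([cv2.resize(a,(420,280),interpolation=2),cv2.resize(b,(340,280),interpolation=2)]))
E
```

```text
gripper_width: 37.4
gripper_width: 37.2
gripper_width: 37.4
t 9.97 pos [673.9  21.7 160.4] xang 92.1 tilt [-3.  -1.7] q [-0.44  0.55  0.5   1.56 -0.28  1.11  0.16] w 37.4
turn units -0.02 shift units after turn [0.03 0.05 3.33]
```

View pics/v3.png

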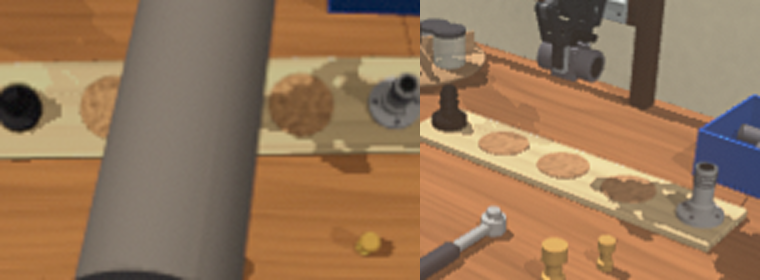

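```bash
python3 -m crank '[0.03,0.05,0.9,0,0, 0,0,0.9,0,0, 0,0,0.8,0,0, 0,0,0.5,0,0, 0,0,0.15,0,0, 0,0,0,0,0, 0,0,0,0,0, 0,0,0,0,0]'
python3 - <<'E'
from h import *
go(676,23,25.5,92.2)
b=robot.read_camera("side");cv2.imwrite("pics/side3.png",b)
cv2.imwrite("pics/v4.png",cv2.resize(b[100:200,260:380],(600,500),interpolation=2))
E
```

```text
clock: 10.73
eef_pos: [679.0, 24.2, 34.0]
orientation: [2.178, 2.26, 0.004]
contact_force: [-0.6, -0.2, -0.9]
gripper_width: 37.7
t 10.73 pos [679.   24.2  34. ] xang 92.1 tilt [3.9 0.1] q [-0.4   0.68  0.44  1.64 -0.35  0.89  0.21] w 37.7
turn units -0.01 shift units after turn [-0.03 -0.08  0.21]
```

View pics/v4.png

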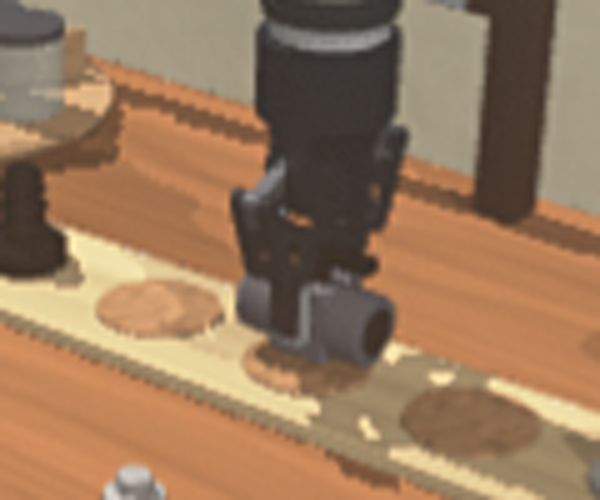

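```bash
python3 -m crank '[-0.03,-0.07,0.1,0,0, 0,0,0.08,0,0, 0,0,0,0,0, 0,0,0,0,0]'
python3 -c "
from h import *
go(676,23,25.5,92.2)"
```

```text
clock: 11.12
eef_pos: [675.0, 23.5, 25.0]
orientation: [2.178, 2.263, 0.001]
contact_force: [-0.7, 0.3, 1.0]
gripper_width: 37.3
t 11.12 pos [675.   23.5  25. ] xang 92.2 tilt [ 1. -0.] q [-0.4   0.69  0.43  1.65 -0.36  0.88  0.22] w 37.3
turn units -0.0 shift units after turn [-0.01  0.03 -0.01]
```

```bash
python3 -m crank '[0,0,0,0,90, 0,0,0,0,90, 0,0,0,0,90, 0,0,0,0,90, 0,0,-0.4,0,90, 0,0,-0.8,0,90, 0,0,-1,0,90, 0,0,-1,0,90, 0,0,-1,0,90, 0,0,-1,0,90, 0,0,0,0,100, 0,0,0,0,100]'
python3 -c "
from h import *
go(447,165,150,191)"
```

```text
clock: 12.12
eef_pos: [676.3, 23.4, 236.0]
orientation: [2.176, 2.26, 0.008]
contact_force: [0.8, 0.3, 0.1]
gripper_width: 85.2
t 12.12 pos [676.3  23.4 236. ] xang 92.2 tilt [6.5 0.8] q [-0.46  0.49  0.52  1.48 -0.25  1.24  0.14] w 85.2
turn units -19.76 shift units after turn [4.95 4.57 2.15]
```

```bash
python3 -m crank '[0.54,-0.8,0,0,100, 0.54,-0.8,0,0,100, 0.54,-0.8,0,0,100, 0.54,-0.8,0,0,100, 0.54,-0.8,0,0,100, 0.54,-0.8,0,0,100, 0.53,-0.79,0,0,100, 0,0,0,-1,100, 0,0,0,-1,100, 0,0,0,-1,100, 0,0,0,-1,100, 0,0,0,-1,100]' | tail -1
python3 -m crank '[0,0,0.2,-1,100, 0,0,0.2,-1,100, 0,0,0.2,-1,100, 0,0,0.2,-1,100, 0,0,0.2,-1,100, 0,0,0.2,-1,100, 0,0,0.2,-1,100, 0,0,0.2,-1,100, 0,0,0.2,-1,100, 0,0,0.2,-1,100, 0,0,0,-1,100, 0,0,0,-1,100]' | tail -1
python3 -m crank '[0,0,0,-1,100, 0,0,0,-1,100, 0,0,0,-0.76,100, 0,0,0,0,100, 0,0,0,0,100]' | tail -1
python3 - <<'E'
from h import *
go(447,165,26,191)
I={}
for c in("top","side"):
    I[c]=robot.read_camera(c);cv2.imwrite(f"pics/{c}4.png",I[c])
# valve placed vs pad
m=colmask(I["side"],"valve")
a=I["top"][90:230,180:330];b=I["side"][120:230,180:380]
cv2.imwrite("pics/v5.png",np.hstack([cv2.resize(a,(375,350),interpolation=2),cv2.resize(b,(425,350),interpolation=2)]))
E
```

```text
gripper_width: 85.2
gripper_width: 85.2
gripper_width: 85.2
t 14.53 pos [444.4 165.4 151.3] xang -169.1 tilt [-2.2 -1.1] q [-0.72  0.18  0.31  2.04 -0.07  0.94  1.38] w 85.2
turn units -0.02 shift units after turn [-0.06 -0.02  3.13]
```

View pics/v5.png

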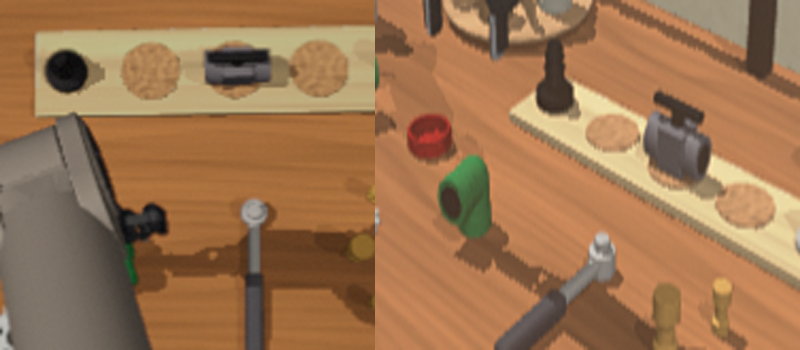

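```bash
python3 - <<'E'
from h import *
for c,uv in(("top",(275,117)),("side",(355,167))):
    I=cv2.imread(f"pics/{c}4.png")
    H,s,V=cv2.split(cv2.cvtColor(I,cv2.COLOR_BGR2HSV).astype(int))
    if c=="side":uv=(338,166)
    m=np.uint8((s<75)&(V<150));w=np.zeros_like(m);w[uv[1]-24:uv[1]+20,uv[0]-24:uv[0]+24]=1
    b,st,ce=blob(m*w,np.array(uv));print(c,st,ce)
    print(*fit("valve",{c:b},(676,23,1.61),15,True))
E
```

```text
top [262 109  27  15 363] [274.69421488 115.95041322]
[675.46   23.267   1.63 ] [-0.14 -0.01  0.43 -0.03  0.56]
side [314 156  24  21 347] [323.66282421 166.12391931]
[670.585   9.662   1.241] [ 0.36 -1.    2.56  2.64  6.47]
```

```bash
python3 -c "
from h import *
go(438.3,162.5,26,191)"
python3 -m crank '[0.1,0.1,0.9,0,100, 0.05,0,0.8,0,100, 0,0,0.7,0,100, 0,0,0.5,0,100, 0,0,0.2,0,100, 0,0,0,0,100, 0,0,0,0,100, 0,0,0,0,100]'
python3 - <<'E'
from h import *
go(438.3,162.5,26,191)
b=robot.read_camera("side");cv2.imwrite("pics/side5.png",b)
cv2.imwrite("pics/v6.png",cv2.resize(b[110:220,160:290],(520,440),interpolation=2))
E
```

```text
t 14.63 pos [444.8 165.6 151.8] xang -169.1 tilt [-1.3 -0.6] q [-0.72  0.18  0.31  2.04 -0.07  0.94  1.38] w 85.5
turn units -0.02 shift units after turn [ 0.17 -0.05  3.15]
clock: 15.3
eef_pos: [440.0, 169.1, 29.7]
orientation: [-0.3, 3.125, 0.002]
contact_force: [0.9, -0.1, -0.3]
gripper_width: 85.4
t 15.3 pos [440.  169.1  29.7] xang -169.0 tilt [2.3 1.3] q [-0.69  0.36  0.27  2.15 -0.16  0.65  1.45] w 85.4
turn units -0.01 shift units after turn [ 0.07 -0.15  0.09]
```

View pics/v6.png

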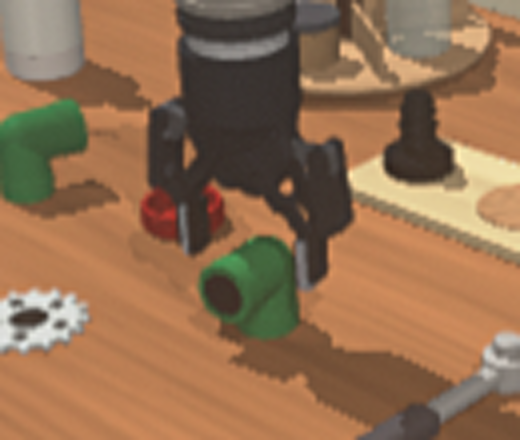

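The fingers straddle the level arm of the elbow (crop 250,285). I'll correct by −0.15 in y and close.

```bash
python3 -m crank '[0.05,-0.15,0.08,0,100, 0,0,0,0,100, 0,0,0,0,100, 0,0,0,0,0, 0,0,0,0,0, 0,0,0,0,0, 0,0,0,0,0, 0,0,0,0,0, 0,0,0,0,0, 0,0,0,0,0]'
python3 -c "
from h import *
go(438.3,162.5,26,191)"
python3 -m crank '[0,0,-0.3,0,0, 0,0,-0.8,0,0, 0,0,-0.9,0,0, 0,0,-1,0,0, 0,0,-0.8,0,0, 0,0,0,0,0, 0,0,0,0,0]'
python3 -c "
from h import *
go(672.7,-79.5,150,182.2)"
```

```text
clock: 16.18
eef_pos: [438.3, 162.7, 25.7]
orientation: [-0.301, 3.126, 0.001]
contact_force: [-0.7, -0.3, 5.2]
gripper_width: 38.8
t 16.18 pos [438.3 162.7  25.7] xang -169.0 tilt [0.6 0.6] q [-0.67  0.37  0.27  2.16 -0.16  0.64  1.47] w 38.8
turn units -0.0 shift units after turn [ 0.   -0.   -0.01]
clock: 16.77
eef_pos: [438.9, 162.9, 178.8]
orientation: [-0.301, 3.124, 0.003]
contact_force: [-0.0, -0.6, -1.8]
gripper_width: 38.8
t 16.77 pos [438.9 162.9 178.8] xang -169.0 tilt [3.4 2.4] q [-0.74  0.13  0.32  2.03 -0.05  0.99  1.37] w 38.8
turn units 1.76 shift units after turn [-5.61 -6.28  0.72]
```

```bash
python3 -m crank '[0,0,0,0.9,0, 0,0,0,0.86,0, -0.56,-0.63,0,0,0, -0.56,-0.63,0,0,0, -0.56,-0.63,0,0,0, -0.56,-0.63,0,0,0, -0.56,-0.63,0,0,0, -0.56,-0.63,0,0,0, -0.56,-0.63,0,0,0, -0.56,-0.63,0,0,0, -0.56,-0.63,0,0,0, -0.57,-0.61,0,0,0]' | tail -1
python3 -m crank '[0,0,0.7,0,0, 0,0,0.6,0,0, 0,0,0.6,0,0, 0,0,0.6,0,0, 0,0,0,0,0, 0,0,0,0,0, 0,0,0,0,0]' 
python3 - <<'E'
from h import *
go(672.7,-79.5,41.5,182.2)
b=robot.read_camera("side");cv2.imwrite("pics/side6.png",b)
cv2.imwrite("pics/v7.png",cv2.resize(b[110:220,290:420],(520,440),interpolation=2))
E
```

```text
gripper_width: 38.3
clock: 18.35
eef_pos: [671.8, -80.4, 77.3]
orientation: [0.06, -3.141, 0.001]
contact_force: [0.4, -0.5, 0.4]
gripper_width: 38.8
t 18.35 pos [671.8 -80.4  77.3] xang -177.8 tilt [-0.2 -0.4] q [-0.23  0.62  0.41  1.62 -0.29  0.96  1.89] w 38.8
turn units -0.01 shift units after turn [-0.02  0.02  0.89]
```

View pics/v7.png

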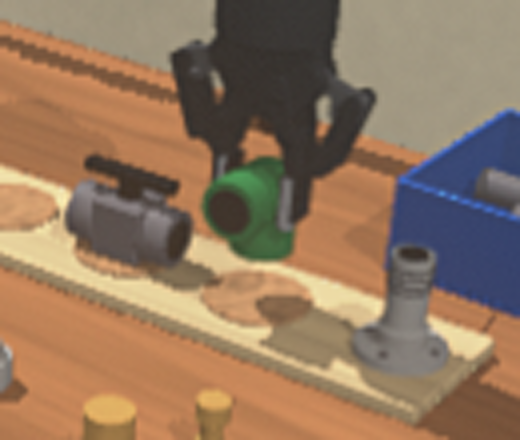

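The elbow is held upright above pad_a (crop 257,297). Next I lower it.

```bash
python3 -m crank '[-0.02,0.02,0.4,0,0, 0,0,0.3,0,0, 0,0,0.15,0,0, 0,0,0.04,0,0, 0,0,0,0,0, 0,0,0,0,0, 0,0,0,0,0]'
python3 -c "
from h import *
go(672.7,-79.5,41,182.2)"
```

```text
clock: 18.98
eef_pos: [673.1, -79.5, 42.5]
orientation: [-0.06, 3.14, -0.0]
contact_force: [0.5, 0.9, -0.3]
gripper_width: 38.7
t 18.98 pos [673.1 -79.5  42.5] xang -177.8 tilt [ 1.4 -0.1] q [-0.22  0.66  0.39  1.64 -0.3   0.9   1.9 ] w 38.7
turn units -0.0 shift units after turn [ 0.01 -0.    0.04]
```

```bash
python3 -m crank '[0,0,0.04,0,0, 0,0,0,0,0, 0,0,0,0,75, 0,0,0,0,75, 0,0,0,0,75, 0,0,0,0,75, 0,0,-0.4,0,75, 0,0,-0.8,0,75, 0,0,-1,0,75, 0,0,-1,0,75, 0,0,-0.8,0,75, 0,0,0,0,100]' | tail -2
python3 -c "
from h import *
go(506,319.8,100,182.2);go(506,319.8,100,92.2)"
```

```text
contact_force: [1.2, -0.6, 0.9]
gripper_width: 74.4
t 19.98 pos [677.  -80.6 208.8] xang -177.8 tilt [14.4 -0.9] q [-0.26  0.5   0.46  1.5  -0.23  1.18  1.84] w 74.4
turn units -0.01 shift units after turn [ 3.89 10.17  2.72]
t 19.98 pos [677.  -80.6 208.8] xang -177.8 tilt [14.4 -0.9] q [-0.26  0.5   0.46  1.5  -0.23  1.18  1.84] w 74.4
turn units 17.99 shift units after turn [10.17 -3.89  2.72]
```

```bash
python3 -m crank '[0.32,0.85,0,0,100, 0.32,0.85,0,0,100, 0.32,0.85,0,0,100, 0.32,0.85,0,0,100, 0.32,0.85,0,0,100, 0.32,0.85,0,0,100, 0.32,0.85,0,0,100, 0.32,0.85,0,0,100, 0.32,0.85,0,0,100, 0.32,0.85,0,0,100, 0.32,0.85,0,0,100, 0.33,0.82,0,0,100]' | tail -1
python3 -m crank '[0,0,0.2,1,100, 0,0,0.2,1,100, 0,0,0.2,1,100, 0,0,0.2,1,100, 0,0,0.2,1,100, 0,0,0.2,1,100, 0,0,0.2,1,100, 0,0,0.2,1,100, 0,0,0.2,1,100, 0,0,0.2,1,100, 0,0,0.2,1,100, 0,0,0.2,1,100]' | tail -1
python3 -m crank '[0,0,0.2,1,100, 0,0,0,1,100, 0,0,0,1,100, 0,0,0,1,100, 0,0,0,1,100, 0,0,0,1,100, 0,0,0,0,100, 0,0,0,0,100, 0,0,0,0,100]' | tail -1
python3 - <<'E'
from h import *
go(506,320,30,92.2)
for c in("top","side"):
    b=robot.read_camera(c);cv2.imwrite(f"pics/{c}7.png",b)
t=cv2.imread("pics/top7.png")
# elbow placed
m,st,ce=blob(colmask(t,"elbow"),np.array((307,118)));print(st,ce.round(1),*fit("elbow",{"top":m},(681,-79,-3.1),15,True))
a=t[90:150,180:360];b=cv2.imread("pics/side7.png")[110:210,160:400]
cv2.imwrite("pics/v8.png",np.vstack([cv2.resize(a,(750,250),interpolation=2),cv2.resize(b,(750,312),interpolation=2)]))
E
```

```text
gripper_width: 85.0
gripper_width: 85.7
gripper_width: 85.1
t 22.73 pos [503.  321.4  96. ] xang 92.3 tilt [-0.1 -0. ] q [-1.12  0.52  0.65  1.82 -0.38  0.93 -0.27] w 85.1
turn units 0.02 shift units after turn [-0.04  0.07  1.65]
[301 107  16  21 259] [308.7 117.5] [682.391 -77.149  -2.97 ] [-0.   -0.07  0.66  0.48  1.53]
```

View pics/v8.png

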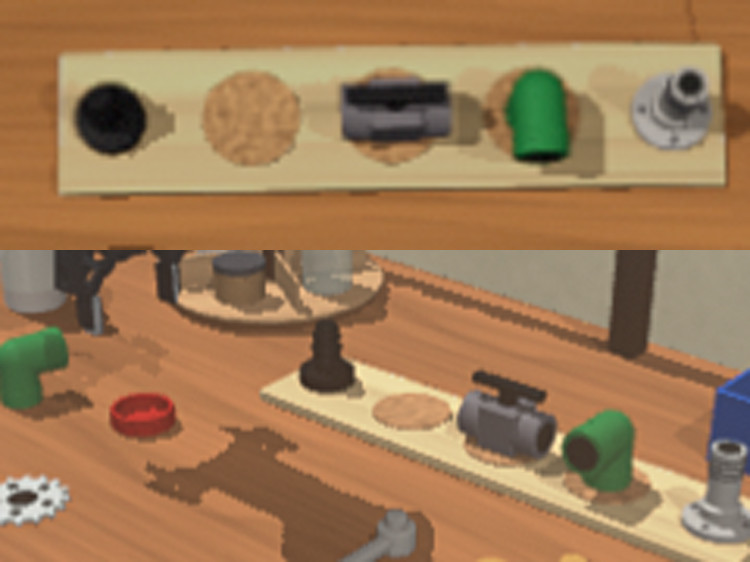

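The valve and elbow both stand on their pads, and the top fit puts the elbow within about 2.5 mm of pad_a's centre. Now the lid.

```bash
python3 -m crank '[-0.03,0.05,0.6,0,100, 0,0,0.6,0,100, 0,0,0.5,0,100, 0,0,0.3,0,100, 0,0,0.1,0,100, 0,0,0,0,100, 0,0,0,0,100, 0,0,0,0,100, 0,0,0,0,100]'
python3 -c "
from h import *
go(506,320,-1,92.2)"
```

```text
clock: 23.58
eef_pos: [506.0, 320.8, 13.4]
orientation: [2.178, 2.263, 0.004]
contact_force: [0.4, 0.3, 0.0]
gripper_width: 85.4
t 23.58 pos [506.  320.8  13.4] xang 92.2 tilt [1.8 1.6] q [-1.06  0.63  0.57  1.86 -0.47  0.79 -0.2 ] w 85.4
turn units -0.0 shift units after turn [-0.02 -0.    0.36]
```

```bash
python3 -m crank '[-0.02,0,0.2,0,100, 0,0,0.14,0,100, 0,0,0,0,100, 0,0,0,0,100, 0,0,0,0,0, 0,0,0,0,0, 0,0,0,0,0, 0,0,0,0,0, 0,0,0,0,0, 0,0,0,0,0]'
python3 -c "
from h import *
go(506,320,0,92.2)"
python3 -m crank '[0,0,-0.2,0,0, 0,0,-0.5,0,0, 0,0,-0.9,0,0, 0,0,-1,0,0, 0,0,-0.8,0,0, 0,0,0,0,0, 0,0,0,0,0]'
python3 - <<'E'
from h import *
go(673,130,100,92.2)
b=robot.read_camera("side");cv2.imwrite("pics/side8.png",b)
cv2.imwrite("pics/v9.png",cv2.resize(b[80:200,140:290],(500,400),interpolation=2))
E
```

```text
clock: 24.42
eef_pos: [505.8, 319.6, -0.7]
orientation: [2.179, 2.263, 0.002]
contact_force: [0.0, -0.3, 5.1]
gripper_width: 56.7
t 24.42 pos [505.8 319.6  -0.7] xang 92.2 tilt [1.1 0.8] q [-1.05  0.65  0.56  1.86 -0.48  0.76 -0.19] w 56.7
turn units -0.0 shift units after turn [ 0.01  0.   -0.02]
clock: 25.0
eef_pos: [506.2, 320.2, 136.7]
orientation: [-2.178, -2.264, -0.007]
contact_force: [-0.0, -0.1, -1.6]
gripper_width: 56.9
t 25.0 pos [506.2 320.2 136.7] xang 92.2 tilt [3.  3.1] q [-1.15  0.48  0.68  1.78 -0.35  1.   -0.29] w 56.9
turn units 0.0 shift units after turn [-4.91  3.99  0.92]
```

View pics/v9.png

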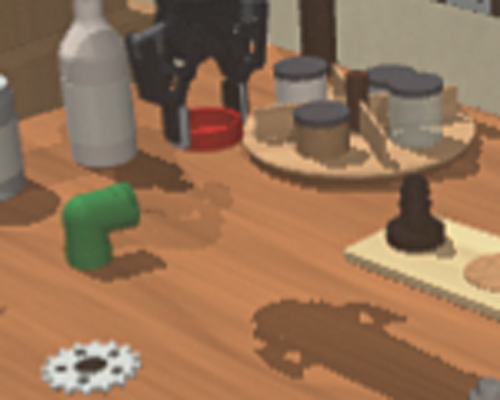

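```bash
python3 -m crank '[-0.7,0.57,0,0,0, -0.7,0.57,0,0,0, -0.7,0.57,0,0,0, -0.7,0.57,0,0,0, -0.7,0.57,0,0,0, -0.7,0.57,0,0,0, -0.71,0.57,0,0,0, 0,0,0.8,0,0, 0,0,0.8,0,0, 0,0,0.6,0,0, 0,0,0,0,0, 0,0,0,0,0]' | tail -1
python3 -m crank '[0,0,0,0,0, 0,0,0,0,0]' | tail -1
python3 - <<'E'
from h import *
go(672.7,130.2,14.3,92.2)
b=robot.read_camera("side");cv2.imwrite("pics/side9.png",b)
E
```

```text
gripper_width: 56.8
gripper_width: 57.0
t 26.22 pos [673.4 129.4  48.2] xang 92.2 tilt [2.8 0.4] q [-0.66  0.72  0.61  1.62 -0.48  0.95  0.15] w 57.0
turn units -0.0 shift units after turn [ 0.02 -0.02  0.85]
```

```bash
python3 -m crank '[0.02,-0.02,0.4,0,0, 0,0,0.25,0,0, 0,0,0.1,0,0, 0,0,0.05,0,0, 0,0,0,0,0, 0,0,0,0,0, 0,0,0,0,0, 0,0,0,0,0]'
python3 -c "
from h import *
go(672.7,130.2,14.3,92.2)"
```

```text
clock: 26.93
eef_pos: [671.7, 130.0, 14.9]
orientation: [2.178, 2.263, 0.001]
contact_force: [-1.0, -0.3, -0.3]
gripper_width: 56.9
t 26.93 pos [671.7 130.   14.9] xang 92.2 tilt [0.9 0.2] q [-0.64  0.76  0.58  1.63 -0.5   0.9   0.17] w 56.9
turn units -0.0 shift units after turn [0.01 0.02 0.02]
```

```bash
python3 -m crank '[0,0.02,0.02,0,0, 0,0,0,0,0, 0,0,0,0,100, 0,0,0,0,100, 0,0,0,0,100, 0,0,0,0,100, 0,0,-0.3,0,100, 0,0,-0.8,0,100, 0,0,-1,0,100, 0,0,-1,0,100, 0,0,-1,0,100, 0,0,-0.5,0,100]' | tail -2
python3 -c "
from h import *
go(455.5,-129.5,150,92.2)"
```

```text
contact_force: [0.8, 0.2, 0.3]
gripper_width: 85.1
t 27.93 pos [674.7 129.5 204.6] xang 92.2 tilt [8.5 1.6] q [-0.71  0.57  0.69  1.49 -0.38  1.21  0.08] w 85.1
turn units -0.01 shift units after turn [-6.26 -5.72  1.37]
```

```bash
python3 -m crank '[-0.69,-0.63,0,0,100, -0.69,-0.63,0,0,100, -0.69,-0.63,0,0,100, -0.69,-0.63,0,0,100, -0.69,-0.63,0,0,100, -0.69,-0.63,0,0,100, -0.69,-0.63,0,0,100, -0.69,-0.63,0,0,100, -0.7,-0.66,0,0,100, 0,0,0,1,100, 0,0,0,1,100, 0,0,0,1,100]' | tail -1
python3 -m crank '[0,0,0,1,100, 0,0,0,1,100, 0,0,0,1,100, 0,0,0,1,100, 0,0,0,1,100, 0,0,0,1,100, 0,0,0,1,100, 0,0,0,1,100, 0,0,0,1,100, 0,0,0,1,100, 0,0,0,1,100, 0,0,0,1,100]' | tail -1
python3 -m crank '[0,0,0.4,1,100, 0,0,0.4,1,100, 0,0,0.4,1,100, 0,0,0.2,0,100, 0,0,0,0,100, 0,0,0,0,100, 0,0,0,0,100]' | tail -1
python3 - <<'E'
from h import *
go(455.5,-129.5,26,2.2)
I={}
for c in("top","side"):
    I[c]=robot.read_camera(c);cv2.imwrite(f"pics/{c}10.png",I[c])
m,st,ce=blob(colmask(I["top"],"lid"),np.array((240,118)));print(st,ce.round(1),*fit("lid",{"top":m},(673,130),15))
a=I["top"][90:230,200:360];b=I["side"][120:270,240:400]
cv2.imwrite("pics/v10.png",np.hstack([cv2.resize(a,(400,350),interpolation=2),cv2.resize(b,(373,350),interpolation=2)]))
E
```

```text
gripper_width: 85.3
gripper_width: 85.4
gripper_width: 85.3
t 30.52 pos [ 454.5 -127.6  142.7] xang 2.2 tilt [1.8 0.4] q [-0.73  0.34  1.1   2.07 -0.37  0.95 -0.97] w 85.3
turn units 0.01 shift units after turn [0.02 0.05 2.92]
[230 108  20  19 289] [239.3 117.3] [672.448 131.28 ] [ 0. -0.]
```

View pics/v10.png

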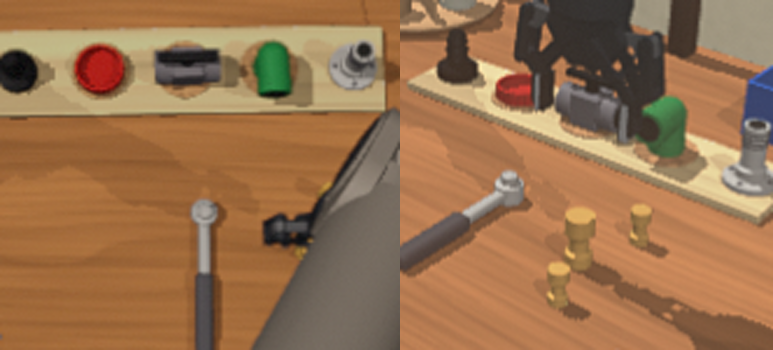

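The lid sits on pad_c (fit 672.4,131.3 against pad 672.7,130.4). The gripper is above the union (side crop 580,237), so I descend.

```bash
python3 -m crank '[0.02,0.04,0.7,0,100, 0,0,0.7,0,100, 0,0,0.6,0,100, 0,0,0.5,0,100, 0,0,0.3,0,100, 0,0,0.1,0,100, 0,0,0,0,100, 0,0,0,0,100, 0,0,0,0,100, 0,0,0,0,100]'
python3 - <<'E'
from h import *
go(455.5,-129.5,26,2.2)
b=robot.read_camera("side");cv2.imwrite("pics/side11.png",b)
cv2.imwrite("pics/v11.png",cv2.resize(b[150:270,250:400],(625,500),interpolation=2))
E
```

```text
clock: 31.45
eef_pos: [455.6, -128.9, 26.7]
orientation: [-3.141, -0.06, -0.003]
contact_force: [-0.3, -0.4, 1.3]
gripper_width: 84.9
t 31.45 pos [ 455.6 -128.9   26.7] xang 2.2 tilt [2.2 0.1] q [-0.51  0.52  0.86  2.15 -0.61  0.73 -0.77] w 84.9
turn units 0.0 shift units after turn [-0.    0.01  0.02]
```

View pics/v11.png

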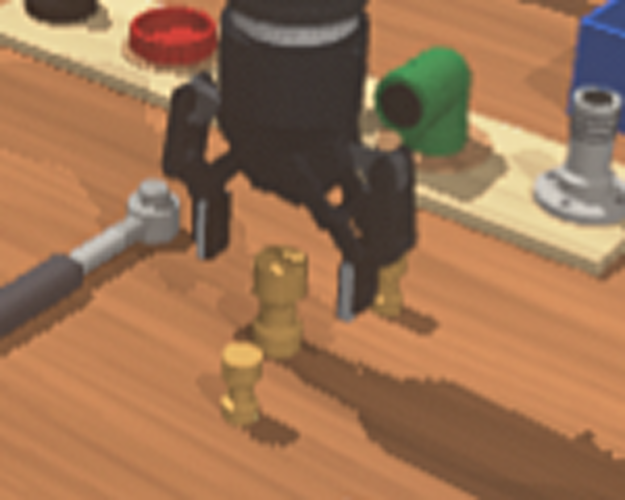

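```bash
python3 - <<'E'
from h import *
print(back("side",[(317.5,211.3)],56), proj("side",[[455.6,-128.9,38],[455.6,-128.9,56]]))
E
```

```text
[[ 457.74221433 -130.6604778    56.        ]] [[315.91840595 218.07375798]
 [316.28941943 211.39823777]]
```

```bash
python3 -m crank '[0,0,0,0,0, 0,0,0,0,0, 0,0,0,0,0, 0,0,0,0,0, 0,0,0,0,0, 0,0,0,0,0, 0,0,0,0,0, 0,0,0,0,0, 0,0,0,0,0]'
python3 -m crank '[0,0,-0.2,0,0, 0,0,-0.6,0,0, 0,0,-0.9,0,0, 0,0,-1,0,0, 0,0,-0.9,0,0, 0,0,0,0,0, 0,0,0,0,0, 0,0,0,0,0]'
python3 -c "
from h import *
go(672.4,130.8,130,2.2)"
```

```text
clock: 32.25
eef_pos: [454.7, -128.7, 26.0]
orientation: [-3.14, -0.06, -0.0]
contact_force: [-1.1, 0.7, 5.6]
gripper_width: 28.1
clock: 32.92
eef_pos: [453.8, -128.2, 169.0]
orientation: [-3.14, -0.061, 0.002]
contact_force: [-0.5, -0.4, -1.9]
gripper_width: 28.6
t 32.92 pos [ 453.8 -128.2  169. ] xang 2.2 tilt [-1.4  1.1] q [-0.79  0.3   1.15  2.04 -0.32  1.   -1.01] w 28.6
turn units 0.0 shift units after turn [ 5.71 -6.26  0.97]
```

```bash
python3 -m crank '[0.63,-0.7,0,0,0, 0.63,-0.7,0,0,0, 0.63,-0.7,0,0,0, 0.63,-0.7,0,0,0, 0.63,-0.7,0,0,0, 0.63,-0.7,0,0,0, 0.63,-0.7,0,0,0, 0.63,-0.7,0,0,0, 0.65,-0.66,0,0,0, 0,0,0,0,0, 0,0,0,0,0, 0,0,0,0,0]'|tail -1
python3 -m crank '[0,0,0.6,0,0, 0,0,0.6,0,0, 0,0,0.3,0,0, 0,0,0,0,0, 0,0,0,0,0, 0,0,0,0,0, 0,0,0,0,0]'
python3 - <<'E'
from h import *
go(672,130.8,46,2.2)
b=robot.read_camera("side");cv2.imwrite("pics/side12.png",b)
cv2.imwrite("pics/v12.png",cv2.resize(b[90:190,240:360],(600,500),interpolation=2))
E
```

```text
gripper_width: 28.1
clock: 34.5
eef_pos: [673.5, 129.6, 111.4]
orientation: [-3.141, -0.059, -0.004]
contact_force: [0.3, 0.8, -1.7]
gripper_width: 28.4
t 34.5 pos [673.5 129.6 111.4] xang 2.2 tilt [2.7 0.4] q [-0.81  0.74  0.88  1.58 -0.62  1.12 -1.32] w 28.4
turn units -0.01 shift units after turn [-0.04 -0.03  1.64]
```

View pics/v12.png

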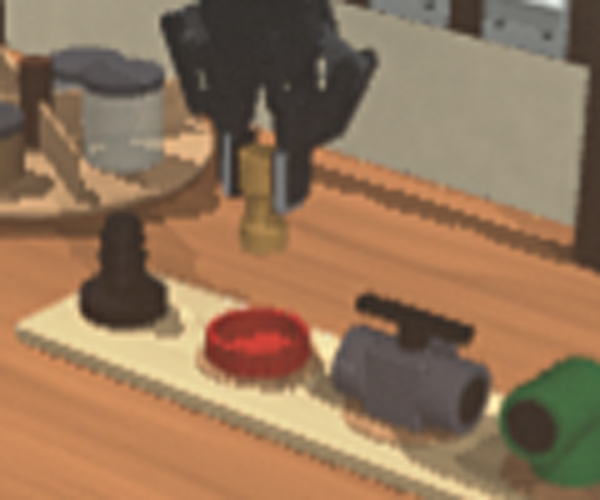

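The union hangs upright above the lid (union foot at crop 263,245, lid at 258,340). Next I lower it.

```bash
python3 -m crank '[-0.03,-0.03,0.5,0,0, 0,0,0.5,0,0, 0,0,0.3,0,0, 0,0,0.2,0,0, 0,0,0.08,0,0, 0,0,0,0,0, 0,0,0,0,0, 0,0,0,0,0, 0,0,0,0,0]'
python3 -c "
from h import *
go(672,130.8,45.3,2.2)"
```

```text
clock: 35.3
eef_pos: [672.0, 131.2, 47.5]
orientation: [-3.141, -0.06, -0.003]
contact_force: [-0.3, 0.3, -1.9]
gripper_width: 28.1
t 35.3 pos [672.  131.2  47.5] xang 2.2 tilt [1.7 0.4] q [-0.79  0.81  0.83  1.62 -0.67  1.02 -1.28] w 28.1
turn units -0.0 shift units after turn [-0.    0.01  0.06]
```

```bash
python3 -m crank '[0,0.01,0.05,0,0, 0,0,0,0,0, 0,0,0,0,0, 0,0,0,0,65, 0,0,0,0,65, 0,0,0,0,65, 0,0,0,0,65, 0,0,-0.4,0,65, 0,0,-0.9,0,65, 0,0,-1,0,65, 0,0,-1,0,65, 0,0,-0.8,0,65]'
python3 -m crank '[-1,0,0,0,100, -1,0,0,0,100, -1,0,0,0,100, -1,0,0,0,100, -0.5,-0.8,0,0,100, -0.2,-1,0,0,100, 0,-1,0,0,100, 0,-1,0,0,100, 0,-1,0,0,100, 0,-1,0,0,100, 0,0,0,0,100, 0,0,0,0,100]' | tail -1
python3 - <<'E'
from h import *
go(676,25,25,92.2)
I={}
for c in("top","side"):
    I[c]=robot.read_camera(c);cv2.imwrite(f"pics/{c}13.png",I[c])
H,s,V=cv2.split(cv2.cvtColor(I["top"],cv2.COLOR_BGR2HSV).astype(int))
m=np.uint8((H>=17)&(H<32)&(s>100));w=np.zeros_like(m);w[103:132,227:253]=1
# brass inside red lid only
red=colmask(I["top"],"lid");b,st,ce=blob(m*w,np.array((239,117)));print("brass",st,ce)
print(*fit("union",{"top":b},(673,130),19))
m,st,ce=blob(red,np.array((239,117)));print("lid",st,back("top",[(st[0]+st[2]/2-.5,st[1]+st[3]/2-.5)],30)[0])
cv2.imwrite("pics/v13.png",np.vstack([cv2.resize(I["top"][90:150,180:360],(750,250),interpolation=2),cv2.resize(I["side"][110:210,200:440],(750,312),interpolation=2)]))
E
```

```text
clock: 36.3
eef_pos: [672.1, 130.1, 213.2]
orientation: [-3.141, -0.059, -0.006]
contact_force: [0.8, -0.4, 0.7]
gripper_width: 55.8
gripper_width: 85.6
t 37.3 pos [473.8 358.5 209. ] xang 2.5 tilt [0.7 0. ] q [-1.47  0.51  1.04  1.72 -0.47  1.19 -1.83] w 85.6
turn units -17.94 shift units after turn [-8.53  4.73  4.6 ]
brass [234 107  10  15 108] [238.7037037  114.37962963]
[673.407 131.291] [ 0.02 -0.  ]
lid [230 110  19  17 149] [668.57879608 131.78201836  30.        ]
```

View pics/v13.png

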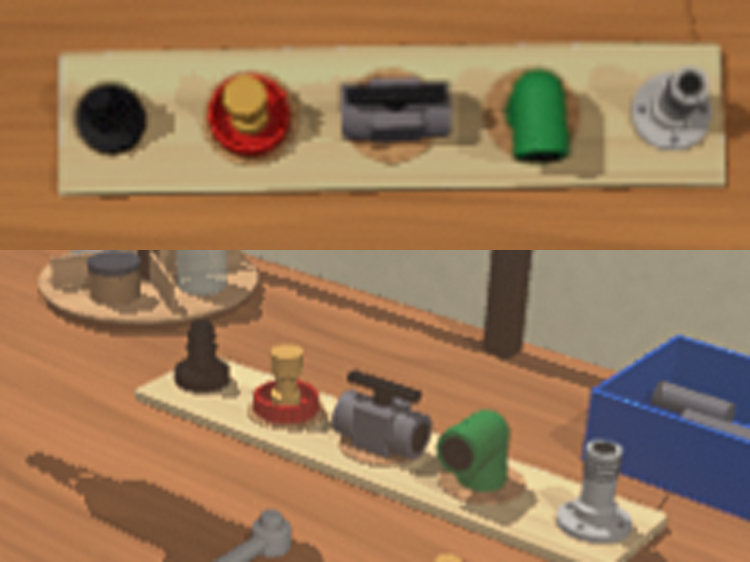

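```bash
python3 -c "
from cell import robot
print(robot.hand_in(), robot.sense()['clock'])"
```

```text
the job is handed in; nothing more can be done
the job is handed in; nothing more can be done
```

All four parts are laid out as asked and the job is handed in. The clock stood at about 37 s of the 112 s. The valve lies on the middle pad in line with the row. The rightmost green elbow stands on pad_a by the riser stub. The red lid is open side up on pad_c by the hose tail, with the largest brass union upright in it.

Last checks, from the top camera with the arm well clear:

| Part | Found at (x, y), mm | Pad or lid centre, mm | Off by |
|---|---|---|---|
| Lid on pad_c | 672.4, 131.3 | 672.7, 130.4 | about 1 mm |
| Union in lid | 673.4, 131.3 | 672.4, 131.3 | about 1 mm |
| Elbow on pad_a | 682.4, −77.1 | 680.7, −79.2 | about 2.5 mm |
| Valve on pad_b | 675.5, 23.3 | 677.1, 25.7 | about 3 mm |

- **Valve:** I left the 3 mm error alone rather than risk gripping it again. Its angle matches the row to about 0.02 rad.
- **Cameras disagreed:** the side camera put the pads about 2 mm nearer in x and 5 mm lower in y. Its fit of the placed valve was poor. I trusted the top camera because it agreed with the arm's own position to about 0.5 mm when the valve was set down.
- **Wrench:** I never moved it. In the later pictures it looked undisturbed, but I did not measure it again at the end.

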